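# Uncouple a drawbar from its ball and hold it up

## Task

The drawbar on the bench stand is coupled to its ball, and I want to wipe and grease the ball. Take the latch's loop handle, pull the latch sideways against its spring until it is fully drawn, then lift the drawbar off the ball by that same handle until the coupler's underside is a good finger's breadth or more above the top of the ball. Finish while still holding it up there, still, in the gripper, and leave the other things on the bench where they are.

Things in the scene. Friction and masses are not known exactly. Their poses are not given: they have to be found in the camera images.
- stand: Grey steel stand fixed to the bench: base plate 400 x 150 x 12 mm, long side along its x. A post carries an upright 50 mm steel ball, centre 135 mm up; 280 mm behind it along the stand's +x two cheeks carry the drawbar's pivot pin. Origin on the bench under the ball's centre, z up; yaw within about 30 degrees of the robot's x. The latch is drawn along the stand's +y.
- ball_top (a point): Top of the ball, 160 mm above the bench.
- drawbar: Drawbar with coupler and latch, 0.7 to 1.1 kg: grey 50 x 50 mm tube ending in a cast aluminium dome 74 mm wide over the ball. Origin at the ball's centre while coupled, axes then as the stand's. It swings about a level pivot pin along its y through (280, 0, 15) mm; turning right-handed about +y, up to 0.65 rad, raises the coupler; it falls back when let go. Lifting at the handle takes 5 to 7 N.
- socket_mouth (a point): Point on the drawbar in the middle of the coupler's open underside; while coupled it is on the ball's axis, 103 mm above the bench (57 mm below the ball's top). Drawbar frame: (0, 0, -32) mm.
- latch (a joint): How far the latch is drawn, in m, along the drawbar's +y: 0 = home (a steel horseshoe plate under the ball locks the coupler on, with under 2 mm of lift), 0.034 = fully drawn, at its stop. The ball passes from 0.028 on. A spring always pushes it home: about 4 N at home, 8 N fully drawn.
- latch_grip (a point): Middle of the latch's loop handle: a level steel bar 12 mm thick, 90 mm long along the drawbar's x, 80 mm clear between the loop's legs. Latch home: 112 mm to the +y side of the ball, 153 mm above the bench, drawbar frame (0, 112, 18) mm; it moves with the latch. The spring housing beside it ends 36 mm away and is 31 mm lower; the dome is 75 mm away and 18 mm higher.
- grease_tin: Closed round steel tin, 76 mm in diameter, 62 mm tall, standing on the bench beside the stand; origin in the middle of its underside. Not to be disturbed.
- spanner: Steel spanner 190 mm long lying on the bench beside the stand. Not to be disturbed.
- hammer: Hammer 270 mm long lying on the bench beside the stand. Not to be disturbed.

How it is judged:
By the outcome, as a careful person would: the job done as asked, in the order asked, and still so for the second after the job is handed in, while the arm keeps its last pose, push and grip.
It also fails if it takes over 38 s, if anything falls off the work surface, if the arm or the gripper's body presses on something with over 40 N, if the wrist force passes 120 N, or if a joint passes its speed limit or range.

## Robot

A 6-joint arm with a two-finger parallel gripper is mounted at the origin on the work surface. World frame = base frame: x ahead of the robot, y to its left, z up, the work surface at z = 0. Lengths are in m, angles in rad, forces in N, time in s.
With the tool pointing down it reaches from about 0.275 to 0.775 m from the base axis. Payload 14.6 kg.
Tool frame: the origin (TCP) lies at the very end of the fingers, on their centre line; the grasp point (between the pads) lies 19 mm behind it (ctrl.pinch_z is the distance from the TCP to the grasp point, in m); z points along the fingers, y is the line along which they close (so a half turn about z gives the same grasp; the last joint's range is limited). The gripper opens to 85 mm and grips with 20 to 120 N. Pads are 22 mm wide; open, the fingers measure 114 mm over their backs; the gripper's body (76 mm by 85 mm) begins 54 mm behind the grasp point. The pads swing forward as they close: fully open they stand 13 mm farther back than shut.
Start: joints at [1.018, 0.263, -0.048, 1.259, 0, 1.415], TCP at [0.203, 0.484, 0.231] pointing down, gripper open.
Joint ranges: [-2.65, 2.65], [-0.89, 1.7], [-1.18, 1.37], [-2.13, 2.11], [-1.35, 1.29], [-3.14, 3.14]. Speed limits (rad/s): [1.89, 1.89, 2.57, 2.79, 3.14, 3.14].

## Interface

Orientations are given as [roll, pitch, yaw] about the fixed x, y, z axes, in that order (R = Rz(yaw) Ry(pitch) Rx(roll)).
In Python, from workcell import ctrl gives the robot as it stands.
- The arm moves only by the shell command python3 -m creep 'ROWS' [FORCE]. ROWS is JSON, a list of rows, each a list of 7 numbers: the opening in per cent of the stroke, from 0 (shut) to 100 (fully open), then the shift along the world's x, y, z in mm, then the turn, a rotation vector about the world's x, y, z in degrees. A call has 1 to 10 rows; each row is the pose to reach, as a shift and turn from the pose commanded when the call began; what a row does not reach only later rows make up. A row lasts 1/8 s, in which the tool goes at most 62.5 mm and 10.7 degrees, less where a joint would pass 70% of its speed; a pose out of reach is approached as far as the arm can. A call with a gripper value outside its range is refused whole. The fingers move at their own pace and stop on an object; FORCE is the grip in N (left out, the last holds). Time passes only in rows, so rows that repeat a pose let the fingers close. It gives the time, the measured TCP pose, the force, the opening and the grip force at its end, in the units of the state.
- ctrl.read_state(): the state, without advancing time (a new reading comes with each control period).
- ctrl.camera(name): name is "scene" or "top" or "wrist"; returns (picture, depth): 384x512x3 uint8, red, green, blue; 384x512 float32, m along the optical axis (not along the pixel's ray), 0 where there is no reading.
- ctrl.calibration(name): a dict with "fx", "fy", "cx", "cy" (pixels), "view" (4x4, takes a point from world to camera coordinates). Camera axes: x right, y down, z forward; pixel columns grow to the right and rows downward; lengths in m; the calibration is good to about 2 mm. A picture is of the moment at which its call begins: read the wrist's pose just before it. calibration takes no time and is no camera call; for the wrist camera it gives the pose at the moment of the call.
- ctrl.close_job(): hands the job in; it is judged then, once.
The state is a dict: "clock": time; "qpos": joint angles; "qd": joint speeds; "joint_torque": joint torques, N m; "ee_pos": TCP position; "ee_rot": TCP orientation; "contact_force": force on the tool from outside, world axes, zero at the start; "torque": the same for the moment, N m; "gripper_width": finger opening in m; "finger_force": force on a finger pad.
Only numpy, scipy, OpenCV 4.12 (cv2) and the standard library are available. Lean on these libraries where they do the work, as an engineer would, in place of code of your own. Each camera call takes 0.05 s, during which the arm holds its last target. There are 200 camera calls.

## Working session

There is one attempt and no reset: what is moved stays moved. The work goes in short steps, Python scripts to look and compute and a shell command to move; the robot and the scene stay as the last step left them, time stands still between calls to the robot, and variables do not carry over. Pictures are saved under pics/ and viewed, at most 10 in all, crops included, and the job is handed in when it is done.

```bash
mkdir -p pics; ls; cat > h.py <<'E'
from workcell import ctrl
import numpy as np, cv2
def grab(n,f):
    p,d=ctrl.camera(n); c=ctrl.calibration(n)
    cv2.imwrite('pics/'+f+'.png',cv2.cvtColor(p,cv2.COLOR_RGB2BGR)); np.savez('pics/'+f+'.npz',p=p,d=d,**{k:np.array(v) for k,v in c.items()})
    return p,d,c
def pts(d,c):
    v,u=np.mgrid[:d.shape[0],:d.shape[1]]
    P=np.stack([(u-c['cx'])/c['fx']*d,(v-c['cy'])/c['fy']*d,d,np.ones_like(d)],-1)
    return (P@np.linalg.inv(np.array(c['view'])).T)[...,:3]
E
python3 - <<'E'
from h import *
a=grab('scene','s0');b=grab('top','t0')
cv2.imwrite('pics/both.png',cv2.cvtColor(cv2.resize(np.vstack([a[0],b[0]]),(450,600)) if 0 else np.hstack([cv2.resize(a[0],(400,300)),cv2.resize(b[0],(400,300))]),cv2.COLOR_RGB2BGR))
s=ctrl.read_state();print(s)
E
```

```text
pics
{'clock': 0.1, 'qpos': array([ 1.01773024e+00,  2.63444337e-01, -4.88615087e-02,  1.25941303e+00,
        1.40904624e-05,  1.41550395e+00]), 'qd': array([-0.00190648,  0.00052093,  0.00200833, -0.00099464,  0.00053896,
        0.0018049 ]), 'joint_torque': array([ 4.52017310e-03, -6.38579106e+01,  3.85063684e+01,  1.00049601e-02,
       -5.25989731e-05, -1.92603676e-05]), 'ee_pos': array([0.20323258, 0.48379765, 0.23089352]), 'ee_rot': array([-3.14068339e+00, -1.56609968e-04,  2.74381886e+00]), 'contact_force': array([0.16680233, 0.4010991 , 0.58097846]), 'torque': array([ 0.01957412,  0.04433439, -0.02943293]), 'finger_force': 0.0, 'gripper_width': 0.08554780519228275}
```

View pics/t0.png

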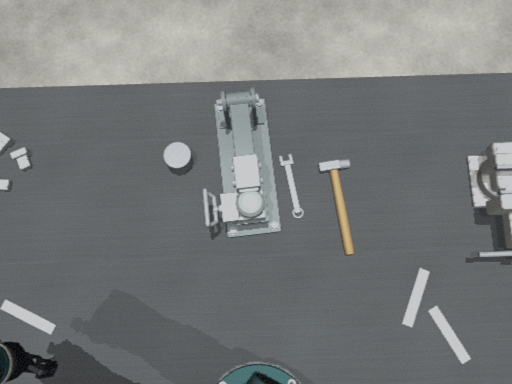

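View pics/s0.png

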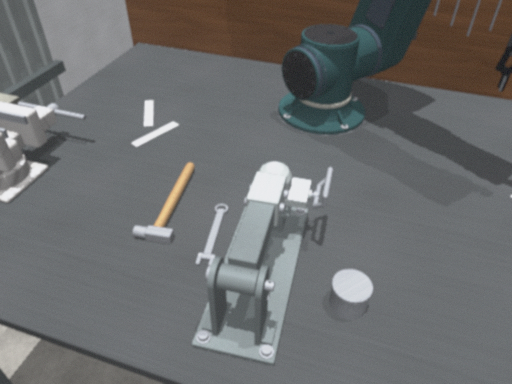

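The top view shows the dome at about (250,203), the handle bar at (208,207), and the tin at (178,155). The stand runs nearly along robot x. Next I'll measure these.

```bash
python3 - <<'E'
from h import *
z=np.load('pics/t0.npz');c={k:z[k] for k in('fx','fy','cx','cy','view')}
P=pts(z['d'],c)
def rep(n,m):
    q=P[m];print(n,len(q),q.mean(0).round(4),q.min(0).round(3),q.max(0).round(3))
V,U=np.mgrid[:384,:512]
box=lambda a,b,e,f:(U>=a)&(U<b)&(V>=e)&(V<f)
Z=P[...,2]
rep('dome',box(230,270,185,222)&(Z>.165))
m=box(200,214,180,235)&(Z>.125)&(Z<.19);rep('bar',m)
rep('tin',box(160,195,138,175)&(Z>.04))
rep('fig base',box(215,285,90,240)&(Z>.006)&(Z<.02))
b=(box(210,290,90,245)&(Z>.005)&(Z<.02)).astype(np.uint8)
pl=np.argwhere(b)[:,::-1].astype(np.float32)
q=P[b>0][:,:2].astype(np.float32);r=cv2.minAreaRect(q);print(r)
q=P[m][:,:2]
u,s,vt=np.linalg.svd(q-q.mean(0),full_matrices=0);print('bar dir',np.degrees(np.arctan2(vt[0,1],vt[0,0])))
# tube axis: high points
t=box(225,270,110,185)&(Z>.13);rep('tube',t)
E
```

```text
dome 530 [0.5531 0.0051 0.1878] [ 0.31  -0.035  0.165] [0.588 0.038 1.398]
bar 213 [0.5368 0.1136 0.1542] [0.488 0.099 0.125] [0.588 0.125 0.167]
tin 592 [0.702  0.2049 0.0716] [ 0.31  -0.035  0.041] [0.744 0.245 1.398]
fig base 3300 [0.6697 0.0032 0.0132] [ 0.47  -0.103  0.006] [0.914 0.107 0.02 ]
((0.6876071095466614, 0.007720872759819031), (0.23640106618404388, 0.4614211916923523), 88.2145767211914)
bar dir -174.9969539792778
tube 1709 [0.6773 0.015  0.1884] [ 0.31  -0.035  0.134] [0.802 0.065 1.398]
```

```bash
python3 -m creep '[[100,42,-46,15,0,0,4],[100,84,-93,30,0,0,8],[100,125,-139,45,0,0,12],[100,167,-185,55,0,0,16],[100,209,-231,60,0,0,20],[100,250,-278,65,0,0,24],[100,292,-324,65,0,0,27],[100,334,-370,65,0,0,30],[100,334,-370,65,0,0,30],[100,334,-370,65,0,0,30]]' 60
python3 - <<'E'
from h import *
grab('wrist','w0');print(ctrl.calibration('wrist'))
E
```

```text
clock: 1.35
ee_pos: [0.5372, 0.1139, 0.2959]
ee_rot: [3.141, -0.001, -3.017]
contact_force: [0.5, -0.2, 0.5]
gripper_width: 0.0851
finger_force: 0.0
{'fx': 273.3260626453366, 'fy': 273.3260626453366, 'cx': 256.23095899815723, 'cy': 190.78560327952513, 'view': array([[-0.12449628,  0.99221948,  0.0010856 , -0.04751259],
       [ 0.95291079,  0.11925906,  0.27881591, -0.57909897],
       [ 0.27651711,  0.03574602, -0.96034395,  0.29100585],
       [ 0.        ,  0.        ,  0.        ,  1.        ]])}
```

View pics/w0.png

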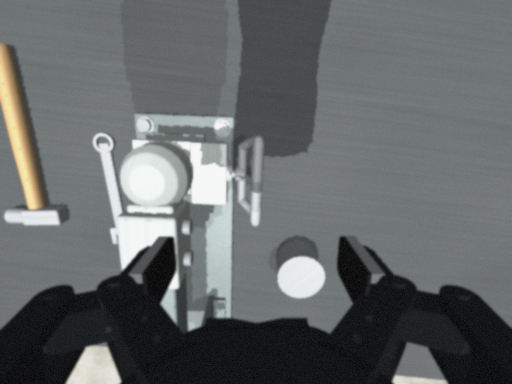

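The wrist view shows the bar from (258,138) to (256,222), the dome at (154,176), and the housing block ending at x≈228. Now I'll measure the bar's position and direction.

```bash
python3 - <<'E'
from h import *
z=np.load('pics/w0.npz');c={k:z[k] for k in('fx','fy','cx','cy','view')}
P=pts(z['d'],c);Z=P[...,2]
V,U=np.mgrid[:384,:512]
m=(U>247)&(U<270)&(V>132)&(V<228)&(Z>.135)&(Z<.17)
q=P[m];print(len(q),q.mean(0),q.min(0),q.max(0))
# row-wise centres
for v in range(136,226,8):
    k=m[v]; print(v,k.sum(),np.median(P[v][k],0).round(4) if k.any() else '')
r=cv2.minAreaRect(q[:,:2].astype(np.float32));print(r)
m=(U>110)&(U<200)&(V>135)&(V<215)&(Z>.165);q=P[m];print('dome top',len(q),q.mean(0),q.min(0),q.max(0))
# base plate edge direction (+y edge) px: 
e=(Z>.007)&(Z<.018)&(V>125)&(V<320)&(U>150)&(U<245)
E_=[]
for v in range(225,310,5):
    u=np.where(e[v])[0]
    if len(u):E_.append(P[v,u.max()])
E_=np.array(E_);print(np.degrees(np.polyfit(E_[:,0],E_[:,1],1)[0]))
E
```

```text
969 [0.53463966 0.11514121 0.15941127] [0.48840596 0.10641673 0.1358929 ] [0.58625112 0.1247178  0.16259005]
136 7 [0.4892 0.1109 0.1565]
144 11 [0.4967 0.1118 0.1598]
152 11 [0.5047 0.1129 0.1601]
160 12 [0.5131 0.1134 0.1596]
168 11 [0.5215 0.114  0.1596]
176 11 [0.5302 0.115  0.1601]
184 11 [0.5386 0.1151 0.1595]
192 11 [0.5477 0.1161 0.1601]
200 11 [0.5564 0.1173 0.1601]
208 10 [0.5656 0.1178 0.1601]
216 11 [0.5749 0.1185 0.16  ]
224 7 [0.5849 0.1198 0.1592]
((0.5373241305351257, 0.11544438451528549), (0.09805861115455627, 0.011992903426289558), 5.055136680603027)
dome top 2909 [0.55049539 0.00672411 0.17228207] [ 0.46544642 -0.02550636  0.16500111] [0.58479223 0.10580341 0.4409793 ]
4.891669392538642
```

```bash
python3 -m creep '[[100,0,1.5,-40,0,0,-2.1],[100,0,1.5,-80,0,0,-2.1],[100,0,1.5,-110,0,0,-2.1],[100,0,1.5,-135,0,0,-2.1],[100,0,1.5,-150,0,0,-2.1],[100,0,1.5,-160,0,0,-2.1],[100,0,1.5,-160,0,0,-2.1]]' 60
python3 -m creep '[[0,0,0,0,0,0,0],[0,0,0,0,0,0,0],[0,0,0,0,0,0,0],[0,0,0,0,0,0,0],[0,0,0,0,0,0,0],[0,0,0,0,0,0,0],[0,0,0,0,0,0,0],[0,0,0,0,0,0,0]]' 80
```

```text
clock: 2.28
ee_pos: [0.5368, 0.1162, 0.1362]
ee_rot: [3.142, -0.0, -3.052]
contact_force: [0.0, -0.1, 0.4]
gripper_width: 0.0852
finger_force: 0.0
clock: 3.28
ee_pos: [0.5375, 0.1153, 0.1365]
ee_rot: [-3.141, 0.0, -3.053]
contact_force: [-0.7, -4.7, 5.5]
gripper_width: 0.0095
finger_force: 78.2
```

```bash
python3 -m creep '[[0,-0.4,5,0,0,0,0],[0,-0.9,10,0,0,0,0],[0,-1.3,15,0,0,0,0],[0,-1.7,20,0,0,0,0],[0,-2.2,25,0,0,0,0],[0,-2.5,29,0,0,0,0],[0,-2.5,29,0,0,0,0]]'
python3 -m creep '[[0,-0.2,2,0,0,0,0],[0,-0.4,4,0,0,0,0],[0,-0.4,5,0,0,0,0],[0,-0.4,5,0,0,0,0],[0,-0.4,5,0,0,0,0]]'
```

```text
clock: 4.15
ee_pos: [0.535, 0.1442, 0.1364]
ee_rot: [-3.14, 0.0, -3.053]
contact_force: [-0.3, -7.6, 6.0]
gripper_width: 0.0092
finger_force: 78.3
clock: 4.78
ee_pos: [0.5346, 0.1481, 0.1364]
ee_rot: [-3.138, 0.0, -3.053]
contact_force: [0.3, -13.8, 5.7]
gripper_width: 0.0089
finger_force: 78.4
```

```bash
python3 - <<'E'
from h import *
p,_,_=grab('wrist','w1');a=p
b,_,_=grab('scene','s1');b=b[130:280,210:410]
cv2.imwrite('pics/c1.png',cv2.cvtColor(np.hstack([cv2.resize(a,(400,300)),cv2.resize(b,(400,300))]),cv2.COLOR_RGB2BGR))
E
```

```text
(no output)
```

View pics/c1.png

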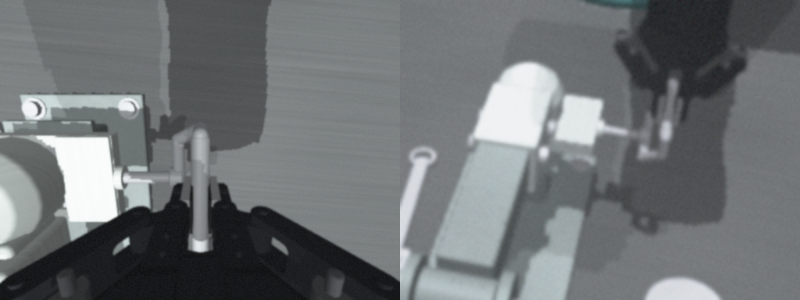

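```bash
python3 -m creep '[[0,0,0,6,-0.1,1.2,0],[0,-0.3,0,12.2,-0.22,2.5,0],[0,-0.2,0,18.4,-0.33,3.7,0],[0,-0.1,0,24.5,-0.44,5,0],[0,-0.1,0,24.5,-0.44,5,0]]'
```

```text
clock: 5.5
ee_pos: [0.5344, 0.1481, 0.1601]
ee_rot: [-3.139, -0.09, -3.053]
contact_force: [1.2, -13.8, -7.2]
gripper_width: 0.0093
finger_force: 78.3
```

```bash
python3 -m creep '[[0,0.7,0.1,12.1,-0.22,2.5,0],[0,2,0.2,24.3,-0.44,5,0],[0,3.8,0.3,36.4,-0.65,7.5,0],[0,6.1,0.5,48.4,-0.87,10,0],[0,9,0.8,60.3,-1.1,12.5,0],[0,12.3,1.1,72.1,-1.3,14.9,0],[0,12.3,1.1,72.1,-1.3,14.9,0],[0,12.3,1.1,72.1,-1.3,14.9,0],[0,12.3,1.1,72.1,-1.3,14.9,0]]'
python3 - <<'E'
from h import *
a,_,_=grab('top','t2')
b,d,c=grab('scene','s2')
cv2.imwrite('pics/c2.png',cv2.cvtColor(np.hstack([cv2.resize(a[80:260,160:340],(400,400)),cv2.resize(b[100:340,180:420],(400,400))]),cv2.COLOR_RGB2BGR))
s=ctrl.read_state();print(s['contact_force'],s['gripper_width'],abs(s['qd']).max())
E
```

```text
clock: 6.62
ee_pos: [0.5463, 0.1491, 0.2321]
ee_rot: [-3.139, -0.351, -3.053]
contact_force: [-3.6, -16.5, -4.6]
gripper_width: 0.0092
finger_force: 78.6
[ -2.92739178 -14.11609684  -4.59820648] 0.009123191630878567 0.0022819258959237247
```

View pics/c2.png

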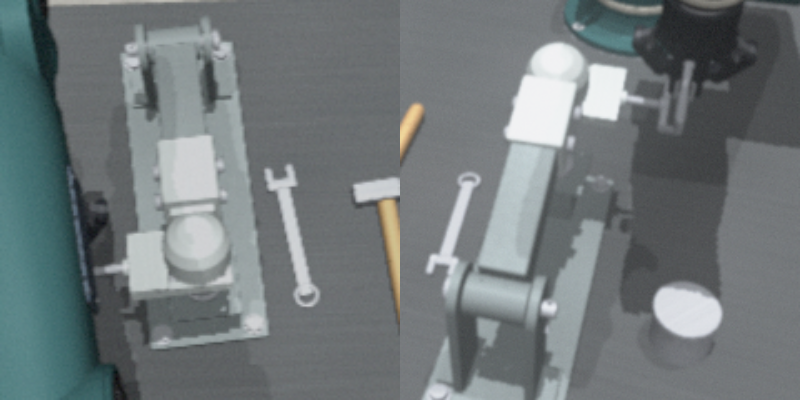

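The drawbar is up, with the post visible below the coupler, the latch drawn, and the tin and spanner where they were. I'll check the lift angle from depth and then hand it in.

```bash
python3 - <<'E'
from h import *
for f in('s0','s2'):
    z=np.load(f'pics/{f}.npz');c={k:z[k] for k in('fx','fy','cx','cy','view')}
    P=pts(z['d'],c);v=(P[...,0]>.48)&(P[...,0]<.62)&(abs(P[...,1]-.005)<.03)&(P[...,2]>.1)&(P[...,2]<.4)
    print(f,np.percentile(P[v][:,2],[50,95,99]))
    t=(P[...,0]>.64)&(P[...,0]<.76)&(abs(P[...,1]-.016)<.012)&(P[...,2]>.1)&(P[...,2]<.3)
    q=P[t];print(np.degrees(np.arctan(np.polyfit(q[:,0],q[:,2],1)[0])))
E
```

```text
s0 [0.17828771 0.18267114 0.18324381]
-2.656457433665207
s2 [0.26000354 0.26830405 0.26971051]
-23.047466757488706
```

```bash
python3 -c "
from workcell import ctrl
print(ctrl.close_job())"
```

```text
the job is handed in; nothing more can be done
None
```

The latch was drawn to its stop, then the drawbar was lifted about 20° by the same handle, so the coupler's underside is about 42 mm above the top of the ball (worked out from the lift angle); I handed in at under 7 s of robot time with the gripper still holding it there, and the last picture showed the tin and spanner in place.

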